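# Shorted-turns test of a tattoo-machine coil

## Task

Put the taller of the two loose wound coils on the tester's upright spindle, slide it fully home on the seat and let go of it. Then press the tester's spring-return lever down past its first two notches into the third and keep it held there: the program finishes with the fingers still holding the lever down, because it flies back if released. Do not work the lever while the spindle is empty, and leave the shorter coil and everything else on the shelf where it is.

Things in the scene. Friction and masses are not known exactly. Their poses are not given: they have to be found in the camera images.
- tester: Shorted-turns coil tester, fixed to the shelf: dark steel case 150 (x) x 210 (y) mm, top at z 60 mm, front panel facing its -x. Origin under the centre of the case, z up. The spindle stands on the top at x +20, y +60 mm; the lever is at y -60 mm and reaches out over the front
- seat (a point): On the spindle's axis at the top of the black seat disc (radius 20 mm), 66 mm above the shelf: the underside of a seated coil rests here. The steel spindle is 9.5 mm in diameter, rises 62 mm from here, and its last 11 mm taper to a 3 mm tip
- pivot (a point): The lever's pivot, 97 mm above the shelf, at x -50, y -60 mm in the tester's frame; fixed to the tester, with its axes. The lever's hinge axis is the tester's y
- lever (a joint): Lever angle, rad: 0 at rest (arm 0.5 rad above horizontal towards the tester's -x), growing as its end is pressed down. Notches at 0.28, 0.56, 0.84; ridges at 0.14, 0.42, 0.70; hard stop at 0.90. A spring returns it to 0 from anywhere. At the pad: 8 to 9 N to climb out of each notch, falling to 3 to 5 N as it drops into the next; 5 to 9 N holds it in the third
- pad (a point): Centre of the top face of the lever's black thumb pad (34 x 34 mm, 8 mm thick, 5 mm raised lip along its outer edge), 80 mm from the pivot along the arm, 4 mm above the arm's centre line; its axes turn with the lever. About 139 mm above the shelf at rest, 74 mm in the third notch
- coil_tall: The taller coil: copper winding on a black bobbin, flanges 32 mm in diameter, 48 mm tall, open bore 13 mm in diameter right through, about 0.14 kg. Starts upright on the shelf. Origin at the centre of its underside, z along the bore; both ends are alike
- coil_tall_mid (a point): Centre of the taller coil, 24 mm above its underside
- coil_short: The shorter coil, alike but 28 mm tall, upright on the shelf; leave alone. Origin at the centre of its underside
- post_a: Loose brass binding post, 18 mm in diameter, 34 mm tall, standing upright; leave alone. Origin at the centre of its underside
- post_b: A second binding post like the first; leave alone
- cover: Round chrome machine cover plate, 64 mm in diameter, 5 mm thick, lying flat; leave alone. Origin at the centre of its underside
- anvil: Square steel bench anvil, 70 x 70 x 20 mm; leave alone. Origin at the centre of its underside
- mallet: Nylon-faced mallet lying on the shelf: head 90 mm long (y), 32 mm thick, wooden handle 240 mm long towards its -x; leave alone. Origin under the centre of the head
- parts_box: Closed steel parts box with a cam lock, 94 x 134 x 63 mm; leave alone. Origin at the centre of its underside
There are look-alikes about, which are no part of the job. What is shaped like the coil_tall but pink or yellow is not meant.

How it is judged:
By the outcome, as a careful person would: the job done as asked, in the order asked, and still so for the second after the job is handed in, while the arm keeps its last pose, push and grip.
It also fails if it takes over 54 s, if anything falls off the work surface, if the arm or the gripper's body presses on something with over 40 N, if the wrist force passes 120 N, or if a joint passes its speed limit or range.

## Robot

A 6-joint arm with a two-finger parallel gripper is mounted at the origin on the work surface. World frame = base frame: x ahead of the robot, y to its left, z up, the work surface at z = 0. Lengths are in m, angles in rad, forces in N, time in s.
With the tool pointing down it reaches from about 0.35 to 0.85 m from the base axis. Payload 8.1 kg.
Tool frame: the origin (TCP) lies on the mounting face of the last link; the fingertips stand 186 mm ahead of it and the grasp point (between the pads) lies 167 mm ahead of it; z points along the fingers, y is the line along which they close (so a half turn about z gives the same grasp; the last joint's range is limited). The gripper opens to 93 mm and grips with 3 to 60 N. Pads are 15 mm wide; open, the fingers measure 128 mm over their backs; the gripper's body (75 mm by 188 mm) begins 65 mm behind the grasp point.
Start: joints at [1.184, 0.13, 1.488, -0, 1.523, -0.085], TCP at [0.178, 0.573, 0.405] pointing down, gripper open.
Joint ranges: [-2.96, 2.96], [-0.89, 2.26], [0.02, 2.5], [-1.34, 4.48], [0, 2.73], [-2.66, 2.66]. Speed limits (rad/s): [2.39, 2.39, 2.79, 3.14, 3.14, 3.14].

## Interface

Orientations are given as a rotation vector (axis times angle).
In Python, from plant import * gives the robot as it stands. The module is installed in compiled form; this text tells all that it offers.
- The arm moves only by the tool arm_command, never from a script. Its argument "increments" is a list of rows, each a list of 6 numbers: the shift along the tool's x, y, z in units of 0.2 m (1.0 is 0.2 m), then the turn, a rotation vector about the tool's x, y, z in units of pi rad (1.0 is pi rad). A call has exactly 5 rows; each row is the pose to reach, as a shift and turn from the pose commanded when the call began, along the tool's axes at that moment, turning the shorter way round; what a row does not reach only later rows make up. A row lasts 1/8 s, in which the tool goes at most 62.5 mm and 10.7 degrees, less where a joint would pass 70% of its speed; a pose out of reach is approached as far as the arm can. A call with a number of a shift or a turn outside -1 to 1 is refused whole. A call with a gripper value outside its range is refused whole. "fingers" is the closure, from -1 (fully open) to 1 (shut), set as the call begins (left out, the last holds). The fingers move at their own pace and stop on an object; "force" is the grip in N (left out, the last holds). Time passes only in rows, so rows that repeat a pose let the fingers close, or fill a call up. It gives the time, the measured TCP pose, the force, the opening and the grip force at its end, in the units of the state.
- read_state(): the state, without advancing time (a new reading comes with each control period).
- read_camera(name): name is "side" or "top"; returns a dict with "image" (420x560x3 uint8, red, green, blue), "fx", "fy", "cx", "cy" (pixels), "T" (4x4, takes a point from camera to world coordinates). Camera axes: x right, y down, z forward; pixel columns grow to the right and rows downward; lengths in m; the calibration is good to about 2 mm. A picture is of the moment at which its call begins. There is no depth.
- close_job(): hands the job in; it is judged then, once.
The state is a dict: "t": time; "q": joint angles; "dq": joint speeds; "joint_torque": joint torques, N m; "tool_pos": TCP position; "orientation": TCP orientation; "force": force on the tool from outside, world axes, zero at the start; "wrist_torque": the same for the moment, N m; "opening": finger opening in m; "gripper_force": force on a finger pad.
Only numpy, scipy, OpenCV 4.12 (cv2) and the standard library are available. Lean on these libraries where they do the work, as an engineer would, in place of code of your own. Each camera call takes 0.05 s, during which the arm holds its last target. There are 200 camera calls.

## Working session

There is one attempt and no reset: what is moved stays moved. The work goes in short steps, Python scripts to look and compute and a tool call to move; the robot and the scene stay as the last step left them, time stands still between calls to the robot, and variables do not carry over. Pictures are saved under pics/ and viewed, at most 10 in all, crops included, and the job is handed in when it is done.

Besides the shell and the picture viewer there is one more tool, called as name(argument=value, ...) on one line, values as JSON. arm_command: Moves the arm, as the interface text tells. Shifts and turns lie within -1 to 1; 1 stands for 0.2 m of shift or pi rad of turn. Its arguments: {"type":"object","properties":{"increments":{"type":"array","items":{"type":"array","items":{"type":"number","minimum":-1,"maximum":1}}},"fingers":{"type":"number"},"force":{"type":"number"}},"required":["increments"]}

```bash
mkdir -p pics; python3 - <<'E'
from plant import *
import cv2,numpy as np
s=read_state();print({k:np.round(v,3) for k,v in s.items()})
for n in("side","top"):
    c=read_camera(n);cv2.imwrite(f"pics/{n}0.png",c["image"][:,:,::-1]);print(n,c["fx"],c["fy"],c["cx"],c["cy"]);print(np.round(c["T"],4))
E
```

```text
{'t': np.float64(0.0), 'q': array([ 1.184,  0.131,  1.489,  0.   ,  1.523, -0.085]), 'dq': array([-0.   ,  0.   , -0.001, -0.002,  0.   ,  0.   ]), 'joint_torque': array([ 1.0000e-03, -5.5984e+01, -4.9176e+01,  7.7000e-02,  3.6000e-02,
       -0.0000e+00]), 'tool_pos': array([0.178, 0.573, 0.404]), 'orientation': array([-4.720e-01, -3.105e+00,  3.000e-03]), 'force': array([-0.13 , -0.188, -0.643]), 'wrist_torque': array([0.007, 0.041, 0.048]), 'gripper_force': np.float64(0.0), 'opening': np.float64(0.093)}
side 419.3696700342929 419.3696700342929 283.5365558719415 210.46083323537303
[[-0.9347 -0.243   0.2595  0.3291]
 [-0.3549  0.5972 -0.7193  0.6938]
 [ 0.0199 -0.7644 -0.6444  0.7173]
 [ 0.      0.      0.      1.    ]]
top 455.4986865719848 455.4986865719848 276.49109987458235 214.03601330254895
[[ 6.1000e-03 -9.9530e-01  9.6200e-02  4.5190e-01]
 [-1.0000e+00 -6.2000e-03 -1.2000e-03  2.6900e-02]
 [ 1.8000e-03 -9.6100e-02 -9.9540e-01  1.4172e+00]
 [ 0.0000e+00  0.0000e+00  0.0000e+00  1.0000e+00]]
```

View pics/side0.png

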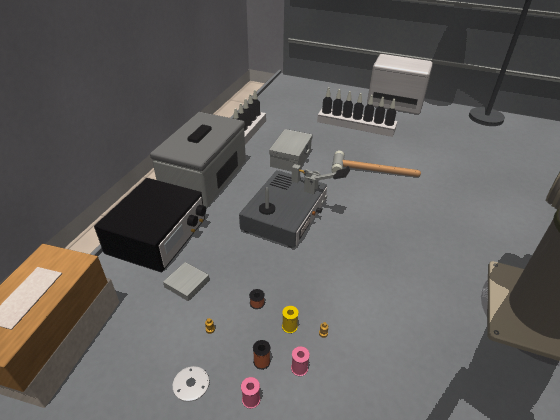

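View pics/top0.png

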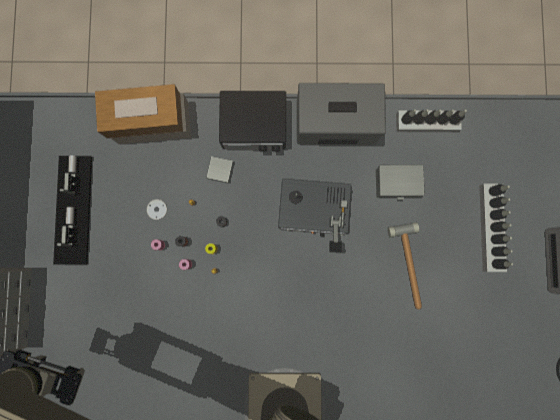

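Side view: tall coil at about (261,354), short coil at (257,298), spindle at (267,200). Top view: tall coil (182,241), between two pinks and the yellow; tester centred near (315,206), pad (337,246). I'll enlarge both for precision.

```bash
python3 - <<'E'
import cv2,numpy as np
t=cv2.imread("pics/top0.png");s=cv2.imread("pics/side0.png")
r=lambda im,x,y,w,h:cv2.resize(im[y:y+h,x:x+w],(400,300),interpolation=cv2.INTER_CUBIC)
a=np.vstack([np.hstack([r(t,270,170,100,75+15)if 0 else r(t,270,172,100,75),r(t,140,210,100,75)]),np.hstack([r(s,230,150,120,90),r(s,220,280,120,90)])])
cv2.imwrite("pics/c1.png",a)
E
```

```text
(no output)
```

View pics/c1.png

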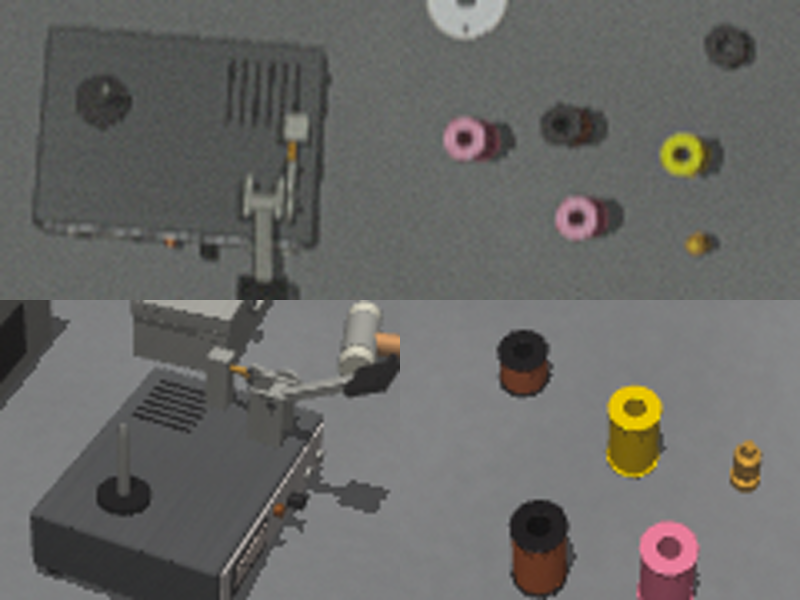

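```bash
cat >h.py <<'E'
from plant import *
import numpy as np,cv2
from scipy.spatial.transform import Rotation as R
def ray(c,p):
    T=np.array(c["T"]);return T[:3,3],T[:3,:3]@np.array([(p[0]-c["cx"])/c["fx"],(p[1]-c["cy"])/c["fy"],1])
def atz(c,p,z):
    o,d=ray(c,p);return o+d*(z-o[2])/d[2]
def tri(c1,p1,c2,p2):
    o1,d1=ray(c1,p1);o2,d2=ray(c2,p2);A=np.stack([d1,-d2],1);k=np.linalg.lstsq(A,o2-o1,rcond=None)[0]
    a,b=o1+d1*k[0],o2+d2*k[1];return (a+b)/2,np.linalg.norm(a-b)
def proj(c,P):
    T=np.array(c["T"]);q=T[:3,:3].T@(np.array(P)-T[:3,3]);return np.array([c["fx"]*q[0]/q[2]+c["cx"],c["fy"]*q[1]/q[2]+c["cy"]])
def togo(P,Rt):
    "increment in tool axes, units, from measured pose to TCP P, rotation Rt"
    s=read_state();R0=R.from_rotvec(s["orientation"])
    return np.round(np.r_[R0.inv().apply(np.array(P)-s["tool_pos"])/.2,(R0.inv()*Rt).as_rotvec()/np.pi],4)
def down(yaw): # finger line (tool y) at angle yaw from world y
    return R.from_euler("z",yaw)*R.from_rotvec([0,np.pi,0])
E
python3 - <<'E'
from h import *
np.set_printoptions(precision=4,suppress=True)
t,s=read_camera("top"),read_camera("side")
f=.37
cor=[atz(t,(270+x/4-f,172+y/4-f),.06) for x,y in[(50,28),(326,47),(308,243),(37,225)]]
print(np.array(cor),np.mean(cor,0))
for a,b in zip(cor,cor[1:]+cor[:1]):print(np.linalg.norm(a-b),np.arctan2(*(b-a)[[1,0]]))
print("seat top",atz(t,(295.4,196.9),.066),"side",atz(s,(267,208.2),.066),"tri",tri(t,(295.4,196.9),s,(267,208.2)))
print("tip side",atz(s,(267,187.3),.128),atz(t,(295.9,194.2),.128))
print("coil",atz(t,(180.7,240.9),.048),atz(s,(261.7,347.8),.048),tri(t,(180.7,240.9),s,(261.7,347.8)))
print("pinks,yellow",[atz(t,(140+x/4-f,210+y/4-f),.048) for x,y in[(64,138),(176,217),(282,154)]])
print(read_state()["t"])
E
```

```text
[[ 0.6904  0.009   0.06  ]
 [ 0.6772 -0.1991  0.06  ]
 [ 0.5293 -0.1842  0.06  ]
 [ 0.5415  0.0179  0.06  ]] [ 0.6096 -0.0891  0.06  ]
0.2084492091999897 -1.633982255930952
0.14863434810103435 3.0414699135425316
0.2025170609771281 1.5105528069178873
0.14912951537830554 -0.06020734348601221
seat top [ 0.6342 -0.0309  0.066 ] side [ 0.6314 -0.026   0.066 ] tri (array([ 0.6343, -0.0313,  0.0611]), np.float64(0.0012014655779700014))
tip side [ 0.6318 -0.0277  0.128 ] [ 0.6337 -0.0297  0.128 ]
coil [0.5013 0.3123 0.048 ] [0.4998 0.3163 0.048 ] (array([0.5013, 0.3134, 0.0428]), np.float64(0.0003402549154749012))
pinks,yellow [array([0.4912, 0.3872, 0.048 ]), array([0.4328, 0.3018, 0.048 ]), array([0.4802, 0.2236, 0.048 ])]
0.2
```

Tester yaw ≈ -0.065 rad, sides 149×205 mm (expected 150×210); the spindle estimates agree at about (0.633,-0.030) and the coil at (0.5005,0.314). Now moving above the coil, with the finger line diagonal so it clears the pink and yellow look-alikes.

```bash
python3 -c "
from h import *
print(togo([.5005,.314,.30],down(-.87)))"
```

```text
[-1.9229e+00 -7.5590e-01  5.2120e-01 -4.0000e-04  1.0000e-04  1.8090e-01]
```

arm_command(increments=[[-0.19,-0.08,0.05,0,0,0],[-0.42,-0.17,0.12,0,0,0],[-0.65,-0.26,0.18,0,0,0],[-0.85,-0.34,0.23,0,0,0],[-0.96,-0.38,0.26,0,0,0]], fingers=-0.29, force=15)

```text
t: 0.82
tool_pos: [0.3404, 0.4416, 0.3519]
orientation: [-0.475, -3.105, 0.002]
force: [0.1, 0.4, 0.5]
opening: 0.0603
gripper_force: 0.0
```

arm_command(increments=[[-0.2,-0.08,0.05,0,0,0.04],[-0.42,-0.17,0.12,0,0,0.08],[-0.65,-0.25,0.18,0,0,0.12],[-0.85,-0.33,0.23,0,0,0.16],[-0.963,-0.376,0.26,0,0,0.181]])

```text
t: 1.45
tool_pos: [0.5019, 0.3125, 0.2998]
orientation: [-1.331, -2.845, 0.002]
force: [0.6, 0.3, 0.5]
opening: 0.0598
gripper_force: 0.0
```

```bash
python3 - <<'E'
from h import *
s=read_state();print(s["tool_pos"],s["opening"],togo([.5005,.314,.193],down(-.87)))
c=read_camera("side");d=read_camera("top");R0=R.from_rotvec(s["orientation"])
im=np.ascontiguousarray(c["image"][:,:,::-1]);
r=lambda im,x,y,w,h:cv2.resize(im[y:y+h,x:x+w],(400,400),interpolation=cv2.INTER_CUBIC)
cv2.imwrite("pics/c2.png",np.hstack([r(im,180,230,160,160),r(np.ascontiguousarray(d["image"][:,:,::-1]),130,190,100,100)]))
print(proj(c,s["tool_pos"]+R0.apply([0,0,.186])),proj(c,[.5005,.314,.048]),c["T"][:3,3])
E
```

```text
[0.50188295 0.31245921 0.29976531] 0.05975377130344896 [ 1.040e-02  2.000e-04  5.338e-01 -4.000e-04  0.000e+00 -1.700e-03]
[261.05998888 323.92452645] [261.86169867 346.61176363] [0.32910022 0.69375564 0.71727649]
```

View pics/c2.png

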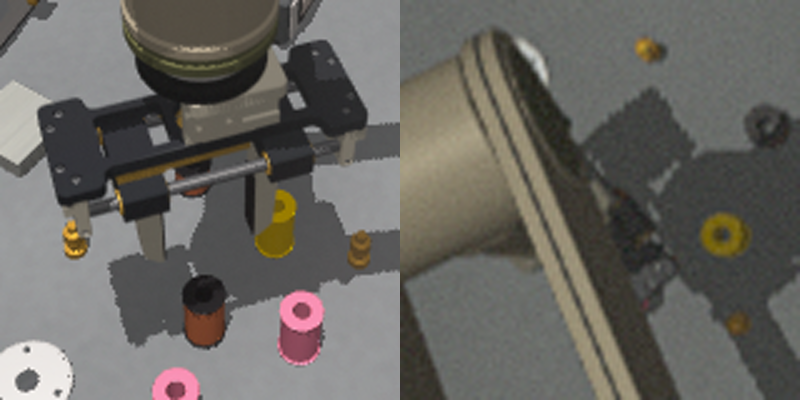

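The coil (tall, top at crop (206,293)) lies midway below the fingers, with the pink and yellow ones clear of the finger line. Descend and grip.

arm_command(increments=[[0.005,0,0.13,0,0,0],[0.01,0,0.28,0,0,0],[0.01,0,0.42,0,0,0],[0.01,0,0.52,0,0,0],[0.01,0,0.53,0,0,0]])

```text
t: 2.17
tool_pos: [0.4983, 0.3158, 0.1932]
orientation: [-1.322, -2.848, 0.004]
force: [0.8, 0.0, -1.0]
opening: 0.0601
gripper_force: 0.0
```

arm_command(increments=[[0,0,0,0,0,0],[0,0,0,0,0,0],[0,0,0,0,0,0],[0,0,0,0,0,0],[0,0,0,0,0,0]], fingers=1, force=15)

```text
t: 2.8
tool_pos: [0.4998, 0.316, 0.1957]
orientation: [1.324, 2.848, 0.002]
force: [0.1, 0.6, 6.3]
opening: 0.0308
gripper_force: 15.0
```

arm_command(increments=[[0,0,-0.03,0,0,0],[0,0,-0.15,0,0,0],[0,0,-0.35,0,0,0],[0,0,-0.5,0,0,0],[0,0,-0.6,0,0,0]])

```text
t: 3.42
tool_pos: [0.4993, 0.3157, 0.3162]
orientation: [1.324, 2.848, 0.001]
force: [0.2, 0.2, -2.1]
opening: 0.031
gripper_force: 15.0
```

```bash
python3 -c "
from h import *
print(togo([.633,-.0295,.325],down(-.87)),read_state()['tool_pos'])"
```

```text
[-1.7507e+00 -6.0140e-01 -4.4400e-02  2.0000e-04  0.0000e+00 -1.0000e-04] [0.49930702 0.31574476 0.3161528 ]
```

arm_command(increments=[[-0.15,-0.05,-0.07,0,0,0],[-0.35,-0.12,-0.14,0,0,0],[-0.55,-0.19,-0.17,0,0,0],[-0.75,-0.26,-0.17,0,0,0],[-0.9,-0.31,-0.17,0,0,0]])

```text
t: 4.05
tool_pos: [0.568, 0.1364, 0.348]
orientation: [-1.325, -2.847, 0.002]
force: [1.7, 1.0, -1.2]
opening: 0.0308
gripper_force: 15.0
```

arm_command(increments=[[-0.18,-0.06,0,0,0,0],[-0.4,-0.14,0,0,0,0],[-0.6,-0.21,0,0,0,0],[-0.76,-0.26,0,0,0,0],[-0.85,-0.29,0,0,0,0]])

```text
t: 4.68
tool_pos: [0.6332, -0.0308, 0.3478]
orientation: [-1.326, -2.846, 0.001]
force: [-0.5, -0.6, -1.8]
opening: 0.0308
gripper_force: 15.0
```

arm_command(increments=[[0,0,0,0,0,0],[0,0,0,0,0,0],[0,0,0,0,0,0],[0,0,0,0,0,0],[0,0,0,0,0,0]])

```text
t: 5.3
tool_pos: [0.6331, -0.0287, 0.3489]
orientation: [1.323, 2.849, 0.0]
force: [-0.5, -0.5, -0.7]
opening: 0.0307
gripper_force: 15.0
```

```bash
python3 - <<'E'
from h import *
s=read_state();p=s["tool_pos"];print(p,s["opening"],togo([.633,-.0295,p[2]],down(-.87)))
c=read_camera("side");d=read_camera("top")
r=lambda im,x,y,w,h:cv2.resize(np.ascontiguousarray(im[y:y+h,x:x+w,::-1]),(400,400),interpolation=cv2.INTER_CUBIC)
cv2.imwrite("pics/c3.png",np.hstack([r(c["image"],217,130,100,100),r(d["image"],250,150,100,100)]))
f=lambda q:(np.array(q)-[217,130])*4+1.5
print("coil axis bottom, top if at tool axis",f(proj(c,[p[0],p[1],p[2]-.1955])),f(proj(c,[p[0],p[1],p[2]-.1475])))
print("tip, seat",f(proj(c,[.633,-.0295,.128])),f(proj(c,[.633,-.0295,.066])))
for e in([.01,0,0],[0,.01,0]):print(f(proj(c,np.array([.633,-.0295,.128])+e))-f(proj(c,[.633,-.0295,.128])))
E
```

```text
[ 0.63306869 -0.02869679  0.3488758 ] 0.0306916879478001 [-0.0028 -0.0029 -0.      0.      0.      0.0001]
coil axis bottom, top if at tool axis [199.83326438 193.81335975] [199.29829423 123.39890944]
tip, seat [200.73965539 228.49987769] [201.33555825 310.25299885]
[-15.79884615  -3.90321029]
[-6.62316798  9.60808966]
```

View pics/c3.png

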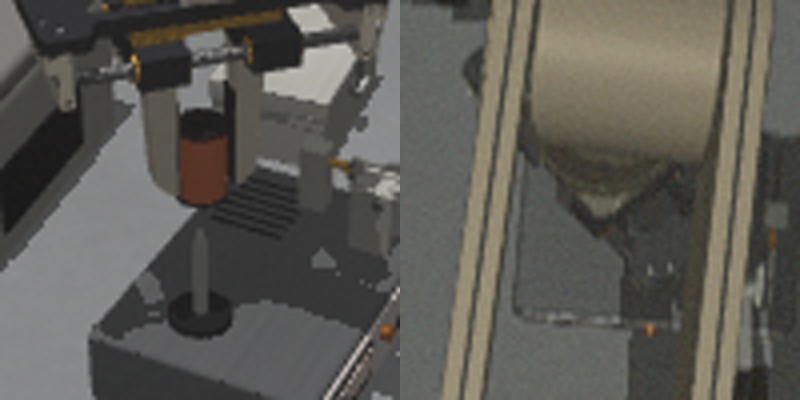

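Coil hangs straight above the spindle in the side view: coil axis ≈ x 203, spindle tip at (201,229) and seat (200,312) in the crop; about 1–2 mm off. Small correction, then lower partway watching force.

arm_command(increments=[[-0.002,0.006,0,0,0,0],[-0.002,0.006,0.05,0,0,0],[-0.002,0.006,0.1,0,0,0],[-0.002,0.006,0.14,0,0,0],[-0.002,0.006,0.17,0,0,0]])

```text
t: 6.02
tool_pos: [0.6341, -0.0287, 0.3136]
orientation: [-1.324, -2.848, 0.001]
force: [0.8, -0.5, -1.9]
opening: 0.0307
gripper_force: 15.0
```

arm_command(increments=[[0,0,0.01,0,0,0],[0,0,0.03,0,0,0],[0,0,0.05,0,0,0],[0,0,0.06,0,0,0],[0,0,0.07,0,0,0]])

```text
t: 6.65
tool_pos: [0.6344, -0.0287, 0.3007]
orientation: [1.324, 2.849, 0.0]
force: [-0.2, 0.4, -1.2]
opening: 0.0312
gripper_force: 15.0
```

No contact force with the bore 23 mm over the spindle; lower to just above the seat, then gently onto it.

arm_command(increments=[[0,0,0.04,0,0,0],[0,0,0.09,0,0,0],[0,0,0.14,0,0,0],[0,0,0.17,0,0,0],[0,0,0.18,0,0,0]])

```text
t: 7.28
tool_pos: [0.6341, -0.0287, 0.2639]
orientation: [-1.324, -2.848, 0.001]
force: [0.1, -0.1, -1.6]
opening: 0.0312
gripper_force: 15.0
```

arm_command(increments=[[0,0,0.005,0,0,0],[0,0,0.01,0,0,0],[0,0,0.015,0,0,0],[0,0,0.015,0,0,0],[0,0,0.015,0,0,0]])

```text
t: 7.9
tool_pos: [0.6343, -0.0287, 0.2618]
orientation: [1.325, 2.849, 0.0]
force: [0.2, 0.2, -1.1]
opening: 0.0304
gripper_force: 15.0
```

arm_command(increments=[[0,0,0.005,0,0,0],[0,0,0.01,0,0,0],[0,0,0.015,0,0,0],[0,0,0.015,0,0,0],[0,0,0.015,0,0,0]])

```text
t: 8.52
tool_pos: [0.6345, -0.0288, 0.2616]
orientation: [1.324, 2.848, -0.0]
force: [-10.1, 0.5, 16.8]
opening: 0.0304
gripper_force: 15.0
```

Contact at exactly the expected seat height. Release and rise.

arm_command(increments=[[0,0,-0.008,0,0,0],[0,0,-0.015,0,0,0],[0,0,-0.015,0,0,0],[0,0,-0.015,0,0,0],[0,0,-0.015,0,0,0]], fingers=-0.29)

```text
t: 9.15
tool_pos: [0.6342, -0.0287, 0.2615]
orientation: [-1.324, -2.848, 0.0]
force: [-0.5, -0.5, 0.0]
opening: 0.0601
gripper_force: 0.0
```

arm_command(increments=[[0,0,-0.05,0,0,0],[0,0,-0.15,0,0,0],[0,0,-0.3,0,0,0],[0,0,-0.45,0,0,0],[0,0,-0.55,0,0,0]])

```text
t: 9.78
tool_pos: [0.6347, -0.0288, 0.3755]
orientation: [1.323, 2.845, 0.002]
force: [0.7, -0.4, 0.4]
opening: 0.0601
gripper_force: 0.0
```

```bash
python3 - <<'E'
from h import *
s=read_state();p=s["tool_pos"];print(p,s["opening"],s["t"])
c=read_camera("side")
r=lambda im,x,y,w,h:cv2.resize(np.ascontiguousarray(im[y:y+h,x:x+w,::-1]),(700,500),interpolation=cv2.INTER_CUBIC)
cv2.imwrite("pics/c4.png",r(c["image"],230,150,140,100))
f=lambda q:(np.array(q)-[230,150])*5+2
Rt=R.from_euler("z",-.065);o=np.array([.6094,-.089,0])
for th in(0,.84):
    a=.5-th;pad=np.array([-.05-.08*np.cos(a)+.004*np.sin(a),-.06,.097+.08*np.sin(a)+.004*np.cos(a)])
    w=o+Rt.apply(pad);print(th,w,f(proj(c,w)))
print("pivot",f(proj(c,o+Rt.apply([-.05,-.06,.097]))),"seated coil top",f(proj(c,[.6333,-.029,.114])))
E
```

```text
[ 0.6347177  -0.02878383  0.37547477] 0.06008284524523558 9.775
0 [ 0.48746364 -0.14118993  0.13886437] [552.55614187 107.97878308]
0.84 [ 0.4790161  -0.14064006  0.07409205] [554.80826827 218.55446364]
pivot [415.55252758 142.0703937 ] seated coil top [185.22704487 210.00005163]
```

View pics/c4.png

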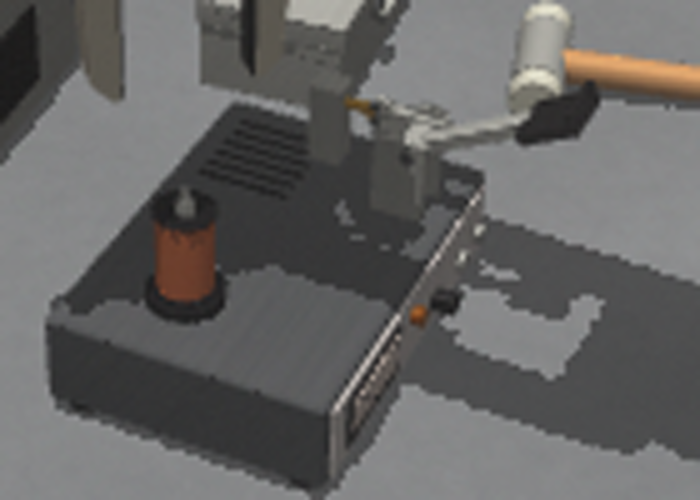

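Coil sits with its top flange at (185,210), exactly the prediction for a coil on the seat, fingers clear. The pad, ~(560,112), agrees with prediction (553,108). Next: shut fingers and go above the pad with the finger line along the tester's y.

```bash
python3 -c "
from h import *
print(togo([.487,-.141,.3755],down(-.065)),read_state()['q'])"
```

```text
[ 4.880e-02 -9.279e-01  7.800e-03  8.000e-04  2.100e-03 -2.564e-01] [-1.25998111e-01  2.35499237e-01  1.41904575e+00 -3.85155282e-06
  1.48010396e+00 -8.26375659e-01]
```

arm_command(increments=[[0.01,-0.17,0,0,0,-0.05],[0.02,-0.38,0,0,0,-0.1],[0.03,-0.6,0,0,0,-0.15],[0.04,-0.8,0,0,0,-0.2],[0.049,-0.928,0,0,0,-0.256]], fingers=1)

```text
t: 10.45
tool_pos: [0.4847, -0.1417, 0.3715]
orientation: [-0.097, -3.14, 0.0]
force: [-0.4, -0.7, -0.4]
opening: 0.0146
gripper_force: 0.0
```

arm_command(increments=[[0,0,0,0,0,0],[0,0,0,0,0,0],[0,0,0,0,0,0],[0,0,0,0,0,0],[0,0,0,0,0,0]])

```text
t: 11.08
tool_pos: [0.4863, -0.1406, 0.3716]
orientation: [-0.104, -3.14, -0.0]
force: [-0.1, -0.6, -0.8]
opening: 0.0003
gripper_force: 0.0
```

```bash
cat >>h.py <<'E'
def press(th,dx=0):
    "TCP target, vertical tool, with the tip touching the pad at lever angle th"
    a=.5-th;pad=np.array([-.05-.08*np.cos(a)+.004*np.sin(a)+dx,-.06,.097+.08*np.sin(a)+.004*np.cos(a)+.0075*abs(np.tan(a))])
    return np.array([.6094,-.089,.186])+R.from_euler("z",-.065).apply(pad)
E
python3 - <<'E'
from h import *
s=read_state();p=s["tool_pos"];print(p,s["opening"],s["t"])
for th in(-.15,0,.14,.28,.42,.56,.7,.84,.87):print(th,press(th),togo(press(th),down(-.065)))
c=read_camera("side")
cv2.imwrite("pics/c5.png",cv2.resize(np.ascontiguousarray(c["image"][120:220,290:400,::-1]),(660,600),interpolation=cv2.INTER_CUBIC))
f=lambda q:(np.array(q)-[290,120])*6+2.5
print(f(proj(c,p-[0,0,.186])),f(proj(c,press(0)-[0,0,.186+.004])))
E
```

```text
[ 0.48634631 -0.14055427  0.37159383] 0.00029012459226417694 11.075
-0.15 [ 0.49447175 -0.1416461   0.34030078] [-4.090e-02 -2.800e-03  1.565e-01  0.000e+00 -1.000e-04 -3.000e-04]
0 [ 0.48746364 -0.14118993  0.32896164] [-5.800e-03 -2.800e-03  2.132e-01  0.000e+00 -1.000e-04 -3.000e-04]
0.14 [ 0.48230082 -0.14085387  0.31774855] [ 2.000e-02 -2.900e-03  2.692e-01  0.000e+00 -1.000e-04 -3.000e-04]
0.28 [ 0.47857248 -0.14061119  0.30603911] [ 3.870e-02 -2.900e-03  3.278e-01  0.000e+00 -1.000e-04 -3.000e-04]
0.42 [ 0.47635158 -0.14046663  0.29398167] [ 4.980e-02 -2.900e-03  3.881e-01  0.000e+00 -1.000e-04 -3.000e-04]
0.56 [ 0.47568158 -0.14042301  0.28264622] [ 5.310e-02 -2.900e-03  4.448e-01  0.000e+00 -1.000e-04 -3.000e-04]
0.7 [ 0.47657558 -0.14048121  0.27254705] [ 4.860e-02 -2.900e-03  4.952e-01  0.000e+00 -1.000e-04 -3.000e-04]
0.84 [ 0.4790161  -0.14064006  0.26274508] [ 3.640e-02 -2.900e-03  5.443e-01  0.000e+00 -1.000e-04 -3.000e-04]
0.87 [ 0.47973625 -0.14068694  0.26070905] [ 3.280e-02 -2.900e-03  5.544e-01  0.000e+00 -1.000e-04 -3.000e-04]
[318.288112   212.56619814] [303.19314094 309.47554236]
```

View pics/c5.png

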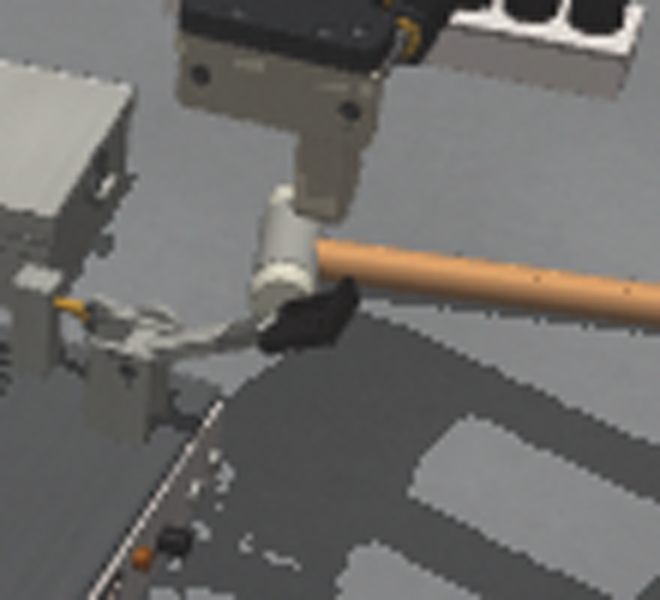

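Closed tip at (320,215) above the pad at about (308,318); tip matches prediction within 2 px. Press along the pad's arc.

arm_command(increments=[[-0.005,-0.003,0.06,0,0,0],[-0.005,-0.003,0.13,0,0,0],[-0.005,-0.003,0.18,0,0,0],[-0.005,-0.003,0.205,0,0,0],[-0.003,-0.003,0.215,0,0,0]], force=20)

```text
t: 11.75
tool_pos: [0.4868, -0.1416, 0.3292]
orientation: [0.104, 3.139, -0.0]
force: [-1.4, 0.6, 8.6]
opening: 0.0006
gripper_force: 3.4
```

arm_command(increments=[[0.01,0,0.02,0,0,0],[0.02,0,0.045,0,0,0],[0.028,0,0.07,0,0,0],[0.035,0,0.09,0,0,0],[0.042,0,0.112,0,0,0]])

```text
t: 12.38
tool_pos: [0.4787, -0.1414, 0.3071]
orientation: [0.104, 3.138, -0.002]
force: [2.0, -3.2, 3.9]
opening: 0.0005
gripper_force: 2.2
```

```bash
python3 - <<'E'
from h import *
s=read_state();p=s["tool_pos"];print(p,s["force"],s["t"])
for th in(.28,.42,.56,.7,.84,.87):print(th,togo(press(th),down(-.065))[:3])
E
```

```text
[ 0.47866855 -0.14142832  0.30711126] [ 2.0285745  -3.17451972  3.91734519] 12.375
0.28 [0.0008 0.0041 0.0054]
0.42 [0.012  0.0041 0.0656]
0.56 [0.0155 0.0042 0.1223]
0.7 [0.0111 0.0043 0.1728]
0.84 [-0.001   0.0044  0.2218]
0.87 [-0.0046  0.0044  0.232 ]
```

Right on the model (force falling at the first notch). Continue to the second, then third.

arm_command(increments=[[0.004,0,0.025,0,0,0],[0.008,0,0.05,0,0,0],[0.012,0,0.075,0,0,0],[0.014,0,0.1,0,0,0],[0.015,0,0.122,0,0,0]])

```text
t: 13.0
tool_pos: [0.4758, -0.1411, 0.2825]
orientation: [0.104, 3.138, -0.001]
force: [3.6, -3.0, 9.6]
opening: 0.0007
gripper_force: 4.5
```

arm_command(increments=[[-0.002,0,0.02,0,0,0],[-0.004,0,0.045,0,0,0],[-0.008,0,0.07,0,0,0],[-0.012,0,0.09,0,0,0],[-0.016,0,0.1,0,0,0]])

```text
t: 13.62
tool_pos: [0.479, -0.1412, 0.2625]
orientation: [0.104, 3.138, -0.001]
force: [0.9, -2.1, 9.6]
opening: 0.0004
gripper_force: 4.5
```

```bash
python3 - <<'E'
from h import *
s=read_state();p=s["tool_pos"];print(p,s["force"],s["t"])
for th in(.8,.84,.87,.9):print(th,togo(press(th),down(-.065))[:3])
c=read_camera("side")
cv2.imwrite("pics/c6.png",cv2.resize(np.ascontiguousarray(c["image"][130:230,260:370,::-1]),(660,600),interpolation=cv2.INTER_CUBIC))
E
```

```text
[ 0.47896785 -0.14116258  0.26253561] [ 0.89656146 -2.06633833  9.56535463] 13.625
0.8 [ 0.0042  0.0026 -0.0148]
0.84 [-0.0001  0.0026 -0.001 ]
0.87 [-0.0037  0.0026  0.0091]
0.9 [-0.0076  0.0026  0.0192]
```

View pics/c6.png

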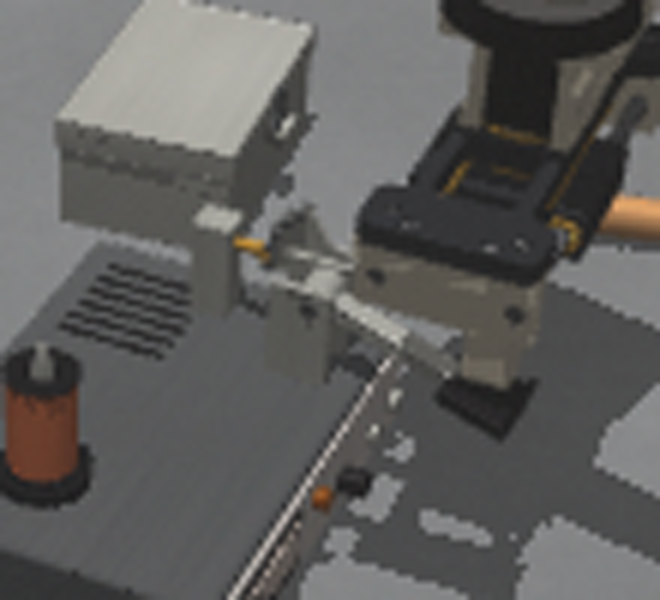

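The fingers hold the pad (crop (490,400)) well below horizontal; the coil is still seated at left. Probe 1 mm deeper to confirm the third notch.

arm_command(increments=[[0,0,0,0,0,0],[0,0,0.002,0,0,0],[-0.002,0,0.005,0,0,0],[-0.002,0,0.005,0,0,0],[-0.002,0,0.005,0,0,0]])

```text
t: 14.3
tool_pos: [0.4793, -0.1412, 0.2619]
orientation: [0.104, 3.139, -0.001]
force: [-1.4, -1.3, 11.9]
opening: 0.0006
gripper_force: 5.4
```

```bash
python3 - <<'E'
from h import *
c=read_camera("side");f=lambda q:(np.array(q)-[260,130])*6+2.5
print(read_state()["force"])
cv2.imwrite("pics/c7.png",cv2.resize(np.ascontiguousarray(c["image"][175:215,315:365,::-1]),(750,600),interpolation=cv2.INTER_CUBIC))
for th in(.6,.7,.78,.84,.9):
    a=.5-th;u=np.array([-np.cos(a),0,np.sin(a)]);n=np.array([np.sin(a),0,np.cos(a)])
    o=[]
    for al,y,h in((.097,.017,-.004),(.097,.017,.009),(.097,-.017,.009),(.063,.017,.004),(.063,.017,-.004)):
        P=np.array([-.05,-.06+y,.097])+u*al+n*h
        o+=[np.round(f(proj(c,np.array([.6094,-.089,0])+R.from_euler("z",-.065).apply(P)))).astype(int).tolist()]
    print(th,o)
E
```

```text
[-0.97161626 -1.21804732 11.91228796]
0.6 [[520, 400], [527, 376], [552, 331], [446, 357], [443, 371]]
0.7 [[513, 417], [523, 394], [548, 349], [444, 368], [438, 382]]
0.78 [[506, 430], [518, 408], [543, 363], [440, 377], [434, 391]]
0.84 [[500, 439], [513, 418], [538, 373], [437, 384], [430, 396]]
0.9 [[493, 447], [508, 428], [533, 383], [434, 390], [425, 402]]
```

View pics/c7.png

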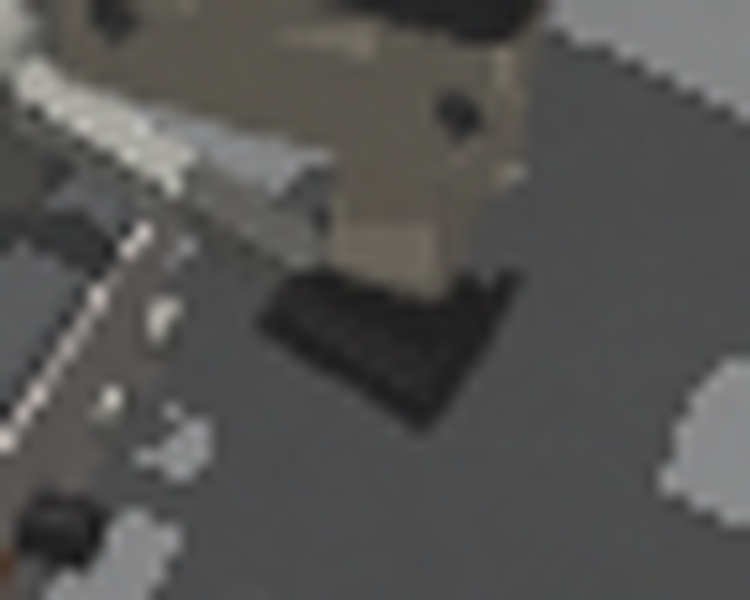

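The pad's corners (lower one at (501,446), left one at (436,401) on the earlier scale) match a lever angle of about 0.85–0.88. The force is steady at 11.9 N, so the lever is in the third notch. Handing in.

```bash
python3 -c "
from plant import *
print(close_job())"
```

```text
the job is handed in; nothing more can be done
None
```

The taller coil is on the spindle, fully down on the seat and let go, and the closed fingers are holding the lever down in its third notch (about 0.85–0.88 rad by the camera, steady at about 12 N, so possibly a little past the notch centre); I handed the job in at about 14 s and got no verdict back.

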